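# Cap and load a batch of printed tubes for inspection

## Robot

A 6-joint arm with a two-finger parallel gripper is mounted at the origin on the work surface. World frame = base frame: x ahead of the robot, y to its left, z up, the work surface at z = 0. Lengths are in mm, angles in degrees, forces in N, time in s.
With the tool pointing down it reaches from about 325 to 850 mm from the base axis. Payload 15.5 kg.
Tool frame: the origin (TCP) lies on the front face of the gripper's body, between the roots of the fingers; the fingertips stand 78 mm ahead of it and the grasp point (between the pads) lies 60 mm ahead of it; z points along the fingers, y is the line along which they close (so a half turn about z gives the same grasp; the last joint's range is limited). The gripper opens to 91 mm and grips with 3 to 60 N. Pads are 32 mm wide; open, the fingers measure 118 mm over their backs; the gripper's body (76 mm by 178 mm) begins 60 mm behind the grasp point.
Start: joints at [-79.269, 28.281, 77.091, -0, 74.628, -5.472], TCP at [174.405, -600.175, 292.215] pointing down, gripper open.
Joint ranges: [-166.48, 166.48], [-47.26, 123.95], [12.59, 153.08], [-70.14, 250.14], [6.76, 159.57], [-176.63, 176.63]. Speed limits (degrees/s): [108.29, 108.29, 147.25, 172.46, 172.46, 172.46].

## Interface

Orientations are given as a 3x3 rotation matrix whose columns are the frame's x, y, z axes.
In Python, from workcell import robot, optics, finder gives the robot as it stands.
- The arm moves only by the tool carry_out, never from a script. Its argument "series" is text: rows parted by semicolons, each of 7 numbers parted by spaces: the closure, from 0 (fully open) to 1 (shut), then the shift along the tool's x, y, z normalised to -1 to 1, where 1 is 7.5 cm, then the turn, a rotation vector about the tool's x, y, z normalised to -1 to 1, where 1 is pi rad. A call has 1 to 5 rows; each row shifts and turns the commanded pose from where the row before left it, along the tool's axes as they then stand; what a row does not reach is not made up. A row lasts 1/8 s, in which the tool goes at most 62.5 mm and 10.7 degrees, less where a joint would pass 70% of its speed; a pose out of reach is approached as far as the arm can. A call with a number of a shift or a turn outside -1 to 1 is refused whole. A call with a gripper value outside its range is refused whole. The fingers move at their own pace and stop on an object; the grip force is fixed at half the most. Time passes only in rows, so rows that do not move let the fingers close. It gives the time, the measured TCP pose, the force, the opening and the grip force at its end, in the units of the state.
- robot.observe(): the state, without advancing time (a new reading comes with each control period).
- optics.capture(name): name is "scene" or "top" or "wrist"; returns a dict with "pixels" (400x640x3 uint8, blue, green, red), "camera_matrix" (3x3 intrinsics, pixels), "k1" (the pictures are not rectified: a ray, as slopes to the right and down, at radius r is drawn at 1 + k1 r^2 times it, then the intrinsics apply), "rvec" (rotation vector, rad) and "tvec" (3), from world to camera coordinates, as OpenCV has them; the wrist camera has in their place "hand_eye" (4x4, takes a point from camera to tool coordinates, whose origin is the TCP and whose axes are the flange's). Camera axes: x right, y down, z forward; pixel columns grow to the right and rows downward; lengths in mm; the calibration is good to about 2 mm. A picture is of the moment at which its call begins: read the wrist's pose just before it. There is no depth.
- robot.sign_off(): hands the job in; it is judged then, once.
Trained networks look in the newest picture that a camera, given by its name, has taken for a name from the list of things; names that differ only in an ending like _2 or _b are one class to them, and where a whole thing is asked for, a point or a joint stands for the part that bears it (a point fixed in the world has none). Each returns a list of dicts, best first, with "confidence" (0 to 1); they miss things now and then, are a little off and sometimes report something else, mostly with a low value. They report only what shows in the picture. A call takes as long as a camera call.
- finder.look_for(query, camera): "bbox" ([centre column, centre row, width, height] in pixels, round what is visible of it).
The state is a dict: "time": time; "qpos": joint angles; "joint_vel": joint speeds; "tau": joint torques, N m; "tool_pos": TCP position; "eef_rot": TCP orientation; "contact_force": force on the tool from outside, world axes, zero at the start; "torque": the same for the moment, N m; "width": finger opening in mm; "grip_force": force on a finger pad.
Only numpy, scipy, OpenCV 4.12 (cv2) and the standard library are available. Lean on these libraries where they do the work, as an engineer would, in place of code of your own. Each camera call takes 0.05 s, during which the arm holds its last target. There are 200 camera calls.

## Task

Get this batch of printed tubes ready for the inspector: stand every blue tube from the build plate upright in a cell of its own in the grey carrier with its orange cap pressed down until it clicks fully shut, and pull the yellow cap of the sample tube clamped in the carrier up until it clicks open. Only when all of that is done, turn the carrier's red lock knob clockwise past its click, to the green mark. Do not disturb the glue stick or the jar.

Things in the scene. Friction and masses are not known exactly. Their poses are not given: they have to be found in the camera images.
- plate: the printer's dark steel build plate, fixed, 180 x 180 x 4 mm, on which the batch of tubes stands at the start; origin at the centre of its underside
- carrier: grey batch carrier, fixed: slab 160 (its x) x 222 (its y) x 8 mm, origin at the centre of its underside. Along the slab's +x side runs a row of four open cells (cell1 to cell4); on its -x side stand the clamped sample tube at (-45, +60) mm and the red lock knob at (-45, -50) mm
- cell1 (a point): centre of the floor of the first cell, at (+38, -78, 8) mm on the carrier; axes as the carrier's. Each cell is 48 x 48 mm inside; its white walls, 4 mm thick, rise 22 mm above the floor
- cell2 (a point): centre of the floor of the second cell, at (+38, -26, 8) mm on the carrier
- cell3 (a point): centre of the floor of the third cell, at (+38, +26, 8) mm on the carrier
- cell4 (a point): centre of the floor of the fourth cell, at (+38, +78, 8) mm on the carrier
- sample_cap (a joint): height of the sample tube's yellow push-pull cap above its shut position: 0 m shut, 0.009 m fully pulled up (open). It snaps to one end or the other (about 8 N to get over the middle) and never comes off
- sample_cap_top (a point): centre of the top face of the yellow cap, which is 36 mm in diameter, 18 mm tall and slides straight up and down; shut, its top is 66 mm above the carrier's origin. The blue sample tube below it is only 28 mm in diameter and is clamped in a fixed aluminium block 44 mm square whose top is 24 mm above the carrier's origin
- lock (a joint): angle of the red lock knob: 0 rad unlocked (white pointer towards the red mark, carrier -x), 1.5 rad locked (white pointer towards the green mark, carrier +y). Grows as it turns clockwise seen from above; it clicks over in the middle at 0.75 rad (about 0.15 N m) and then stays
- lock_grip (a point): point on the knob's axis at the height to grip it, 45 mm above the carrier's origin. The knob's grip is an upright bar 42 mm long (along this point's x; the white pointer on its top lies at the -x end), 14 mm wide and 32 mm tall, its top 7 mm above this point, on a disc 44 mm in diameter
- glue_stick: bystander: upright orange glue stick with a blue cap, 29 mm in diameter, 92 mm tall; origin at the centre of its underside
- jar: bystander: small closed glass jar with a black lid, 50 mm in diameter, 60 mm tall; origin at the centre of its underside
- tube1: blue printed tube full of screws, upright, body 36 mm in diameter and 52 mm tall, about 110 g, with a narrower white neck (26 mm) under an orange push-pull cap; origin at the centre of its underside, z along its axis. May be absent (None) from the start
- cap1 (a joint): how far tube1's orange cap is pressed down: 0 m open (a 9 mm band of white neck shows), 0.009 m shut (cap flush on the blue body). The cap is 34 mm in diameter and 18 mm tall; its top is 70 mm above the tube's origin when shut, 79 mm when open. It snaps to one end or the other, about 8 N to push it over the middle, and never comes off
- tube2: blue printed tube full of screws, upright, body 36 mm in diameter and 52 mm tall, about 110 g, with a narrower white neck (26 mm) under an orange push-pull cap; origin at the centre of its underside, z along its axis. May be absent (None) from the start
- cap2 (a joint): how far tube2's orange cap is pressed down: 0 m open (a 9 mm band of white neck shows), 0.009 m shut (cap flush on the blue body). The cap is 34 mm in diameter and 18 mm tall; its top is 70 mm above the tube's origin when shut, 79 mm when open. It snaps to one end or the other, about 8 N to push it over the middle, and never comes off
- tube3: blue printed tube full of screws, upright, body 36 mm in diameter and 52 mm tall, about 110 g, with a narrower white neck (26 mm) under an orange push-pull cap; origin at the centre of its underside, z along its axis. May be absent (None) from the start
- cap3 (a joint): how far tube3's orange cap is pressed down: 0 m open (a 9 mm band of white neck shows), 0.009 m shut (cap flush on the blue body). The cap is 34 mm in diameter and 18 mm tall; its top is 70 mm above the tube's origin when shut, 79 mm when open. It snaps to one end or the other, about 8 N to push it over the middle, and never comes off
- tube4: blue printed tube full of screws, upright, body 36 mm in diameter and 52 mm tall, about 110 g, with a narrower white neck (26 mm) under an orange push-pull cap; origin at the centre of its underside, z along its axis. May be absent (None) from the start
- cap4 (a joint): how far tube4's orange cap is pressed down: 0 m open (a 9 mm band of white neck shows), 0.009 m shut (cap flush on the blue body). The cap is 34 mm in diameter and 18 mm tall; its top is 70 mm above the tube's origin when shut, 79 mm when open. It snaps to one end or the other, about 8 N to push it over the middle, and never comes off

How it is judged:
By the outcome, as a careful person would: the job done as asked, in the order asked, and still so for the second after the job is handed in, with the robot touching nothing.
Of tube1, tube2, tube3, tube4 only 3 to 4 are there at a start; the rules pass over those that are not, and their reading is None.
At some moment in a run one of tube1, tube2, tube3, tube4 may be knocked a few centimetres aside while the robot is not near it.
It also fails if it takes over 208 s, if anything falls off the work surface, if the arm or the gripper's body presses on something with over 40 N, if the wrist force passes 120 N, or if a joint passes its speed limit or range.

## Working session

There is one attempt and no reset: what is moved stays moved. The work goes in short steps, Python scripts to look and compute and a tool call to move; the robot and the scene stay as the last step left them, time stands still between calls to the robot, and variables do not carry over. Pictures are saved under pics/ and viewed, at most 14 in all, crops included, and the job is handed in when it is done.

Besides the shell and the picture viewer there is one more tool, called after ">>>" by a JSON object that holds its "api" and its "payload", one argument or row to a line. carry_out: Moves the arm, as the interface text tells. Its arguments: {"type":"object","properties":{"series":{"type":"string"}},"required":["series"]}

```bash
ls; mkdir -p pics; python3 - <<'E'
from workcell import robot, optics, finder
import cv2,json
s=robot.observe();print({k:s[k] for k in('time','tool_pos','eef_rot','width')})
for n in('scene','top'):
    c=optics.capture(n);cv2.imwrite(f'pics/{n}0.png',c['pixels']);print(n,c['camera_matrix'],c['k1'],c['rvec'],c['tvec'])
    for q in('tube1','carrier','sample_cap','lock','plate','glue_stick','jar'):
        print(q,[([round(float(x)) for x in d['bbox']],round(float(d['confidence']),2)) for d in finder.look_for(q,n)])
E
```

```text
pics
{'time': 0.0, 'tool_pos': array([ 174.3721932 , -599.88424842,  291.63166186]), 'eef_rot': array([[ 9.60268139e-01,  2.79078944e-01, -2.10867963e-04],
       [ 2.79078991e-01, -9.60267378e-01,  1.21639886e-03],
       [ 1.36981684e-04, -1.22691789e-03, -9.99999238e-01]]), 'width': 91.02916555704903}
scene [[487.34456683   0.         325.31231708]
 [  0.         487.34456683 201.34285158]
 [  0.           0.           1.        ]] -0.06274776877357228 [ 2.06220987  1.28382563 -0.51232387] [-274.64184336 -353.31115429 1529.3000273 ]
tube1 [([202, 201, 21, 38], 0.85), ([213, 229, 23, 35], 0.64), ([255, 220, 16, 35], 0.63)]
carrier [([379, 173, 108, 72], 0.71)]
sample_cap [([391, 144, 10, 15], 0.68)]
lock [([353, 162, 17, 22], 0.81)]
plate [([233, 224, 88, 76], 0.68)]
glue_stick [([366, 239, 18, 36], 0.7)]
jar [([289, 278, 25, 37], 0.72)]
top [[490.45439194   0.         313.27611544]
 [  0.         490.45439194 204.1321266 ]
 [  0.           0.           1.        ]] -0.008288906251864955 [ 2.20904547 -2.16207657  0.0134652 ] [   6.82627789  600.83607867 1159.39232466]
tube1 [([392, 215, 26, 19], 0.8), ([433, 263, 26, 23], 0.73), ([432, 226, 22, 21], 0.58), ([247, 228, 100, 73], 0.37)]
carrier [([245, 231, 101, 78], 0.6)]
sample_cap [([213, 248, 14, 18], 0.69)]
lock [([264, 254, 15, 20], 0.48)]
plate [([407, 244, 84, 86], 0.87), ([391, 216, 23, 15], 0.4)]
glue_stick [([310, 142, 18, 18], 0.68)]
jar [([387, 141, 23, 27], 0.63)]
```

```bash
python3 - <<'E'
import cv2,numpy as np
a=cv2.imread('pics/top0.png')[110:310,180:480];b=cv2.imread('pics/scene0.png')[110:310,170:450]
cv2.imwrite('pics/topc.png',cv2.resize(a,(800,533),interpolation=3));cv2.imwrite('pics/scenec.png',cv2.resize(b,(800,571),interpolation=3))
E
```

```text
(no output)
```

View pics/topc.png

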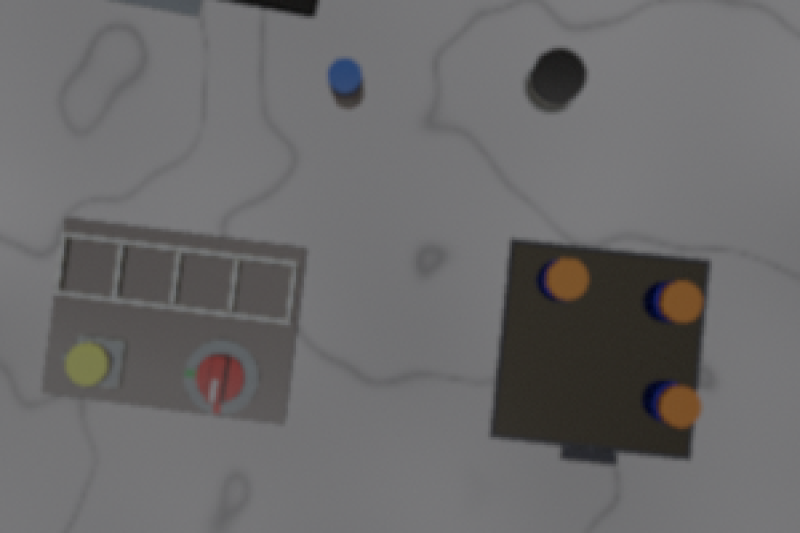

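View pics/scenec.png

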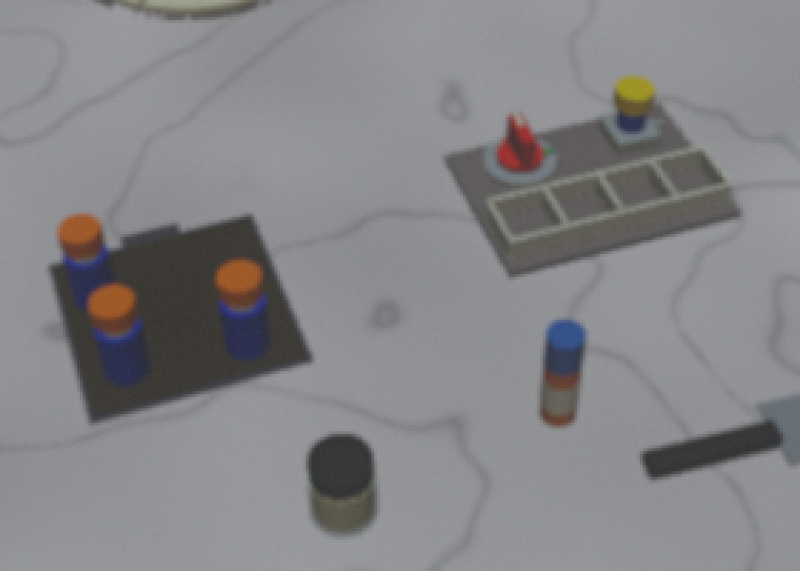

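Three tubes on the plate (top crop caps near (567,279), (682,301), (679,407)); yellow cap at (88,364), knob at (218,380) with its pointer towards -x, cells along the upper side of the carrier. Now I measure them.

```bash
cat >h.py <<'E'
import cv2,numpy as np
from scipy.optimize import least_squares
from workcell import robot,optics,finder
def project(c,P):
    P=np.atleast_2d(np.float64(P))
    if 'rvec' in c: R=cv2.Rodrigues(np.float64(c['rvec']))[0];t=np.float64(c['tvec']).ravel();X=P@R.T+t
    else:
        T=np.eye(4);T[:3,:3]=c['R'];T[:3,3]=c['p'];T=np.linalg.inv(T@np.array(c['hand_eye']));X=P@T[:3,:3].T+T[:3,3]
    K=np.array(c['camera_matrix']);s=X[:,:2]/X[:,2:];s=s*(1+c['k1']*(s**2).sum(1,keepdims=True))
    return s*[K[0,0],K[1,1]]+K[:2,2]
def grab(n):
    s=robot.observe();c=optics.capture(n)
    if n=='wrist': c['R']=np.array(s['eef_rot']);c['p']=np.array(s['tool_pos'])
    return c
A=np.linspace(0,2*np.pi,40)[:-1]
def cyl(x,y,r,z0,z1): return np.array([[x+r*np.cos(a),y+r*np.sin(a),z] for z in(z0,z1) for a in A])
def hullc(c,P):
    h=cv2.convexHull(project(c,P).astype(np.float32));m=cv2.moments(h);return np.array([m['m10']/m['m00'],m['m01']/m['m00']]),m['m00']
RNG={'orange':((4,110,60),(17,255,255)),'yellow':((24,90,50),(36,255,255)),'blue':((110,120,30),(130,255,255))}
def blobs(c,col,mina=40):
    m=cv2.inRange(cv2.cvtColor(c['pixels'],cv2.COLOR_BGR2HSV),*RNG[col])
    n,l,st,ce=cv2.connectedComponentsWithStats(m)
    return [(ce[i],st[i]) for i in range(1,n) if st[i][4]>=mina]
def fit(obs,r,z0,z1,x0):
    f=lambda p:np.concatenate([hullc(c,cyl(p[0],p[1],r,z0+(p[2] if len(p)>2 else 0),z1+(p[2] if len(p)>2 else 0)))[0]-u for c,u in obs])
    return least_squares(f,x0)
def ray(c,u,z):
    return least_squares(lambda p:(project(c,[p[0],p[1],z])-u)[0],[450,-100]).x
E
python3 - <<'E'
from h import *
t=grab('top');s=grab('scene')
cr=np.array([(65,218),(307,247),(286,423),(43,395)])/2.6667+[180,110]-.3
for u in cr: print('corner',ray(t,u,8).round(1))
M=np.array([[80,111],[80,-111],[-80,-111],[-80,111]])
def W(p,m,z): c,s_=np.cos(p[2]),np.sin(p[2]);m=np.atleast_2d(m);return np.c_[m@np.array([[c,s_],[-s_,c]])+p[:2],np.full(len(m),z)]
q=ray(t,cr.mean(0),8)
best=min((least_squares(lambda p:(project(t,W(p,M,8))-cr).ravel(),[*q,y]) for y in(0,1.57,3.14,-1.57)),key=lambda r:r.cost)
print('carrier',best.x,best.cost);p=best.x
for n,m,z in[('c1',(38,-78),8),('c2',(38,-26),8),('c3',(38,26),8),('c4',(38,78),8),('samp',(-45,60),57),('lock',(-45,-50),45)]: print(n,W(p,m,z).round(1))
for n,c in(('top',t),('scene',s)):
  for col in('orange','yellow','blue'): print(n,col,[(b[0].round(1).tolist(),b[1].tolist()) for b in blobs(c,col,20)])
E
```

```text
corner [625.9 284.8]
corner [604.2  64.3]
corner [445.9  79.4]
corner [465.5 299.8]
carrier [ 5.35382309e+02  1.82079401e+02 -9.38462967e-02] 0.13176467151621618
c1 [[565.9 100.9   8. ]]
c2 [[570.8 152.6   8. ]]
c3 [[575.7 204.4   8. ]]
c4 [[580.5 256.2   8. ]]
samp [[496.2 246.   57. ]]
lock [[485.9 136.5  45. ]]
top orange [([64.2, 114.6], [28, 85, 73, 60, 2885]), ([392.8, 214.1], [385, 206, 16, 17, 214]), ([435.5, 222.9], [428, 215, 16, 17, 217]), ([434.3, 262.1], [427, 254, 15, 17, 199])]
top yellow [([212.2, 246.1], [205, 239, 15, 15, 170])]
top blue [([383.4, 215.5], [382, 209, 5, 13, 26]), ([425.2, 222.8], [422, 216, 8, 15, 60]), ([425.2, 258.6], [421, 253, 12, 15, 67]), ([574.1, 321.1], [564, 310, 22, 23, 24])]
scene orange [([294.0, 0.7], [289, 0, 14, 3, 26]), ([334.7, 6.4], [307, 0, 76, 19, 657]), ([13.0, 125.4], [0, 78, 36, 75, 1299]), ([580.9, 178.5], [548, 154, 65, 58, 1813]), ([197.8, 192.0], [191, 185, 14, 15, 169]), ([253.1, 208.0], [245, 200, 17, 17, 221]), ([209.1, 217.0], [201, 209, 17, 17, 229]), ([365.9, 243.5], [362, 242, 9, 4, 24])]
scene yellow [([391.9, 141.2], [386, 137, 13, 9, 102])]
scene blue [([599.7, 12.6], [594, 0, 13, 28, 35]), ([412.5, 25.7], [395, 10, 42, 30, 363]), ([539.6, 28.6], [512, 11, 58, 37, 1373]), ([441.7, 29.7], [436, 23, 17, 12, 47]), ([619.5, 74.5], [586, 43, 54, 54, 538]), ([200.3, 201.9], [193, 197, 14, 8, 38]), ([38.3, 212.4], [32, 205, 12, 17, 31]), ([42.9, 220.5], [28, 207, 31, 26, 86]), ([254.8, 218.8], [247, 214, 16, 9, 50]), ([211.0, 227.8], [203, 222, 16, 10, 50]), ([367.5, 227.6], [362, 223, 12, 10, 81])]
```

```bash
python3 - <<'E'
from h import *
t=grab('top');s=grab('scene')
for a,b in(((392.8,214.1),(253.1,208)),((435.5,222.9),(209.1,217)),((434.3,262.1),(197.8,192))):
    f=fit([(t,a),(s,b)],17,56,74,[550,-200,4]);print(f.x.round(1),f.cost.round(2))
    for z in (0,9): g=fit([(t,a),(s,b)],17,56+z,74+z,[550,-200]);print('  ',z,g.x.round(1),g.cost.round(2))
f=fit([(t,(212.2,246.1)),(s,(391.9,140.3))],18,48,66,[496,246,0]);print('samp',f.x.round(1),f.cost)
for q,r,h,x0 in(('jar',25,60,[700,-150]),('glue_stick',14.5,92,[700,0])):
    d=[(c,np.array(finder.look_for(q,n)[0]['bbox'][:2])) for n,c in(('top',t),('scene',s))]
    print(q,fit(d,r,0,h,x0).x.round(1))
E
```

```text
[ 576.4 -159.8    4. ] 3.63
   0 [ 571.3 -161.1] 10.55
   9 [ 578.6 -159.8] 1.12
[ 560.7 -255.3    4. ] 3.85
   0 [ 557.8 -254.9] 6.75
   9 [ 560.7 -255.3] 1.58
[ 471.5 -254.4    4.2] 1.65
   0 [ 472.1 -255.5] 4.08
   9 [ 474.3 -254.2] 0.52
samp [494.4 250.5   0. ] 2.8254928519977653
jar [ 753.1 -150.4]
glue_stick [634.4   0. ]
```

>>> {"api": "carry_out", "payload": {
  "series": "0.3 0 0 0 0 0 -0.0543; 0.3 0 0 0 0 0 -0.0543; 0.3 0 0 0 0 0 -0.0543; 0.3 0 0 0 0 0 -0.0543; 0.3 0 0 0 0 0 -0.0543"
}}

```text
time: 1.82
tool_pos: [174.4, -600.2, 292.2]
eef_rot: [[0.416, 0.909, 0.0], [0.909, -0.416, -0.0], [-0.0, 0.0, -1.0]]
contact_force: [0.5, 0.1, -0.8]
width: 63.8
grip_force: 0.0
```

>>> {"api": "carry_out", "payload": {
  "series": "0.3 0 0 0 0 0 -0.0543; 0.3 0 0 0 0 0 -0.0542; 0.3 0 0 0 0 0 0; 0.3 0 0 0 0 0 0"
}}

```text
time: 2.33
tool_pos: [174.4, -600.2, 292.2]
eef_rot: [[0.098, 0.995, 0.0], [0.995, -0.098, 0.0], [0.0, 0.0, -1.0]]
contact_force: [-0.0, -0.4, -0.3]
width: 64.0
grip_force: 0.0
```

```bash
sed -i 's/return least_squares(f,x0)/return least_squares(f,x0,diff_step=1e-3)/' h.py; cat >>h.py <<'E'
def go(x,y,z):
    s=robot.observe();d=np.array(s['eef_rot']).T@(np.array([x,y,z])-s['tool_pos']);print('go',(x,y,z),'total tool shift/75:',(d/75).round(3))
def st():
    s=robot.observe();R=np.array(s['eef_rot']);print('t',s['time'],'p',np.round(s['tool_pos'],1),'yawx',np.degrees(np.arctan2(R[1,0],R[0,0])).round(2),'w',round(s['width'],1),'F',np.round(s['contact_force'],1),'j6',round(s['qpos'][5],1))
def tubes():
    "match orange blobs top/scene -> tube positions on the plate (open cap)"
    t=grab('top');s=grab('scene');B=[b[0] for b in blobs(t,'orange',90) if b[1][4]<500];S=[b[0] for b in blobs(s,'orange',90) if b[1][4]<500]
    for b in B:
        f=min((fit([(t,b),(s,u)],17,65,83,[*ray(t,b,74)]) for u in S),key=lambda f:f.cost);print('tube',f.x.round(1),'cost',round(f.cost,2))
E
python3 - <<'E'
from h import *
st();tubes()
t=grab('top');s=grab('scene')
f=fit([(t,(212.2,246.1)),(s,(391.9,140.8))],18,48,66,[496,246]);print('samp',f.x.round(1),f.cost)
for q,r,h,x0 in(('jar',25,60,[700,-150]),('glue_stick',14.5,92,[700,0])):
    d=[(c,np.array(finder.look_for(q,n)[0]['bbox'][:2])) for n,c in(('top',t),('scene',s))]
    print(q,fit(d,r,0,h,x0).x.round(1))
E
```

```text
t 2.325 p [ 174.4 -600.2  292.2] yawx 84.37 w 64.0 F [-0.  -0.4 -0.3] j6 -73.6
tube [ 578.5 -159.3] cost 1.2
tube [ 561.3 -254.8] cost 1.52
tube [ 474.1 -254.2] cost 0.47
samp [495.7 250.9] 1.760473002090711
jar [ 755.6 -150.5]Traceback (most recent call last):
  File "<stdin>", line 6, in <module>
IndexError: list index out of range
```

```bash
python3 - <<'E'
from h import *
go(500,-215,330);c=grab('wrist');print(np.round(c['hand_eye'],3),c['camera_matrix'][0],c['k1'])
E
```

```text
go (500, -215, 330) total tool shift/75: [ 5.524  3.835 -0.504]
[[ 1.0000e-03 -9.5900e-01 -2.8300e-01  7.9483e+01]
 [ 1.0000e+00  1.0000e-03 -0.0000e+00  1.0300e+00]
 [ 1.0000e-03 -2.8300e-01  9.5900e-01 -9.3124e+01]
 [ 0.0000e+00  0.0000e+00  0.0000e+00  1.0000e+00]] [303.00008099   0.         321.38255706] -0.0006194546110842084
```

>>> {"api": "carry_out", "payload": {
  "series": "0.3 0.55 0.38 -0.05 0 0 0; 0.3 0.55 0.38 -0.05 0 0 0; 0.3 0.55 0.38 -0.05 0 0 0; 0.3 0.55 0.38 -0.05 0 0 0; 0.3 0.55 0.38 -0.05 0 0 0"
}}

```text
time: 3.35
tool_pos: [336.6, -407.0, 311.2]
eef_rot: [[0.095, 0.996, 0.0], [0.996, -0.095, -0.0], [-0.0, 0.0, -1.0]]
contact_force: [0.6, -0.7, -0.1]
width: 63.6
grip_force: 0.0
```

>>> {"api": "carry_out", "payload": {
  "series": "0.3 0.55 0.38 -0.05 0 0 0; 0.3 0.55 0.38 -0.05 0 0 0; 0.3 0.55 0.38 -0.05 0 0 0; 0.3 0.55 0.38 -0.05 0 0 0; 0.3 0.55 0.38 -0.05 0 0 0"
}}

```text
time: 3.98
tool_pos: [497.9, -214.9, 330.0]
eef_rot: [[0.094, 0.996, 0.0], [0.996, -0.094, -0.0], [-0.0, 0.0, -1.0]]
contact_force: [0.8, -0.7, 0.5]
width: 63.7
grip_force: 0.0
```

>>> {"api": "carry_out", "payload": {
  "series": "0.3 0 0 0 0 0 0; 0.3 0 0 0 0 0 0"
}}

```text
time: 4.22
tool_pos: [496.7, -216.4, 329.6]
eef_rot: [[0.094, 0.996, -0.0], [0.996, -0.094, -0.0], [-0.0, -0.0, -1.0]]
contact_force: [0.4, -0.1, -0.2]
width: 63.6
grip_force: 0.0
```

```bash
python3 - <<'E'
from h import *
st();c=grab('wrist');cv2.imwrite('pics/w1.png',c['pixels'])
for col in('orange','blue'): print(col,[(b[0].round(1).tolist(),b[1].tolist()) for b in blobs(c,col,150)])
for xy in((578.5,-159.3),(561.3,-254.8),(474.1,-254.2)):
    print([hullc(c,cyl(*xy,17,z,z+18))[0].round(1) for z in(56,65)])
E
```

```text
t 4.225 p [ 496.7 -216.4  329.6] yawx 84.63 w 63.6 F [ 0.4 -0.1 -0.2] j6 -24.5
orange [([375.1, 198.6], [363, 190, 31, 29, 174]), ([305.0, 211.6], [290, 196, 31, 31, 570])]
blue [([371.5, 118.0], [365, 106, 18, 28, 212]), ([368.0, 187.4], [357, 178, 31, 28, 357]), ([308.4, 192.1], [293, 183, 28, 25, 318])]
[array([387.6, 121. ]), array([389.3, 121.3])]
[array([375.8, 201.8]), array([377.1, 204.1])]
[array([305.4, 207.6]), array([305., 210.])]
```

View pics/w1.png

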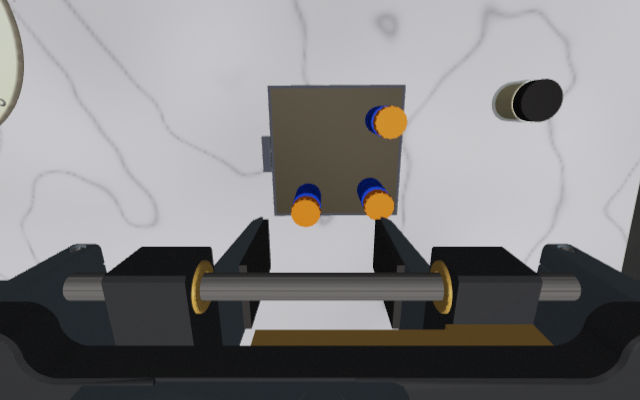

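Tube caps at (390,122), (379,206), (306,212), within 2 px of the prediction; the plate and jar (528,100) are clear. I refine these and move to the first tube.

```bash
sed -i 's/(17,255,255)/(22,255,255)/' h.py; cat >>h.py <<'E'
def wtubes(z=65,lo=200):
    c=grab('wrist');out=[]
    for b in blobs(c,'orange',lo):
        f=fit([(c,b[0])],17,z,z+18,ray(c,b[0],z+9));print('wtube',f.x.round(1),b[1].tolist())
    return c
E
python3 - <<'E'
from h import *
wtubes();st();go(577.5,-160,200)
E
```

```text
wtube [ 579.4 -160.1] [374, 105, 33, 34, 874]
wtube [ 562.7 -255.8] [363, 190, 32, 30, 736]
wtube [ 474.4 -255.9] [291, 196, 30, 31, 704]
wtube [ 324.  -348.2] [191, 261, 23, 53, 602]
wtube [ 643.1 -378.3] [430, 261, 23, 53, 601]
wtube [ 598.1 -453.2] [251, 324, 302, 22, 4997]
t 4.325 p [ 496.3 -217.1  329.7] yawx 84.54 w 63.4 F [0.  0.6 0.7] j6 -24.5
go (577.5, -160, 200) total tool shift/75: [0.861 1.005 1.728]
```

>>> {"api": "carry_out", "payload": {
  "series": "0.3 0.284 0.341 0.4 0 0 0; 0.3 0.284 0.341 0.4 0 0 0; 0.3 0.284 0.34 0.4 0 0 0; 0.3 0 0 0 0 0 0; 0.3 0 0 0 0 0 0"
}}

```text
time: 4.95
tool_pos: [578.8, -160.9, 240.1]
eef_rot: [[0.095, 0.995, -0.0], [0.995, -0.095, -0.0], [-0.0, -0.0, -1.0]]
contact_force: [0.4, 0.0, -0.1]
width: 63.8
grip_force: 0.0
```

>>> {"api": "carry_out", "payload": {
  "series": "0.3 0 0 0.6 0 0 0; 0.3 0 0 0.6 0 0 0; 0.3 0 0 0.4 0 0 0; 0.3 0 0 0.15 0 0 0; 0.3 0 0 0 0 0 0"
}}

```text
time: 5.58
tool_pos: [579.2, -160.6, 109.2]
eef_rot: [[0.095, 0.995, 0.0], [0.995, -0.095, -0.0], [-0.0, 0.0, -1.0]]
contact_force: [0.1, 0.2, 0.5]
width: 63.9
grip_force: 0.0
```

>>> {"api": "carry_out", "payload": {
  "series": "1 0 0 0 0 0 0; 1 0 0 0 0 0 0; 1 0 0 0 0 0 0; 1 0 0 0 0 0 0; 1 0 0 0 0 0 0"
}}

```text
time: 6.2
tool_pos: [579.4, -159.9, 109.0]
eef_rot: [[0.094, 0.996, 0.001], [0.996, -0.094, -0.0], [-0.0, 0.001, -1.0]]
contact_force: [-1.6, -0.4, 8.3]
width: 35.5
grip_force: 30.0
```

>>> {"api": "carry_out", "payload": {
  "series": "1 0 0 -0.3 0 0 0; 1 0 0 -0.6 0 0 0; 1 0 0 -0.7 0 0 0; 1 0 0 -0.7 0 0 0; 1 0 0 -0.7 0 0 0"
}}

```text
time: 6.82
tool_pos: [578.9, -159.7, 335.3]
eef_rot: [[0.094, 0.996, -0.0], [0.996, -0.094, 0.0], [0.0, -0.0, -1.0]]
contact_force: [0.4, 0.1, -2.2]
width: 35.3
grip_force: 30.0
```

>>> {"api": "carry_out", "payload": {
  "series": "1 0.4 -0.1 0 0 0 0; 1 0.6 -0.14 0 0 0 0; 1 0.6 -0.14 0 0 0 0; 1 0.6 -0.14 0 0 0 0; 1 0.6 -0.14 0 0 0 0"
}}

```text
time: 7.45
tool_pos: [549.2, 55.3, 333.5]
eef_rot: [[0.094, 0.996, -0.0], [0.996, -0.094, 0.0], [0.0, -0.0, -1.0]]
contact_force: [0.8, -0.2, -1.4]
width: 35.2
grip_force: 30.0
```

>>> {"api": "carry_out", "payload": {
  "series": "1 0.6 -0.14 0 0 0 0; 1 0.5 -0.1 0 0 0 0; 1 0.36 -0.09 0 0 0 0; 1 0 0 0 0 0 0; 1 0 0 0 0 0 0"
}}

```text
time: 8.07
tool_pos: [535.4, 164.8, 333.4]
eef_rot: [[0.094, 0.996, -0.0], [0.996, -0.094, -0.0], [-0.0, -0.0, -1.0]]
contact_force: [-0.9, -0.1, -0.9]
width: 35.4
grip_force: 30.0
```

```bash
python3 - <<'E'
from h import *
st();c=grab('wrist');cv2.imwrite('pics/w2.png',c['pixels']);import pickle;pickle.dump(c,open('w2.pkl','wb'))
for n,p in dict(c1=(565.9,100.9,8),c2=(570.8,152.6,8),c3=(575.7,204.4,8),c4=(580.5,256.2,8),samp=(496.2,246,66),lock=(485.9,136.5,52),k1=(625.9,284.8,8),k2=(604.2,64.3,8),k3=(445.9,79.4,8),k4=(465.5,299.8,8)).items(): print(n,project(c,p).round(1)[0])
E
```

```text
t 8.075 p [535.4 164.8 333.4] yawx 84.61 w 35.4 F [-0.9 -0.1 -0.9] j6 16.4
c1 [345.8 207.9]
c2 [346.7 172.9]
c3 [347.6 135.3]
c4 [348.5  94.9]
samp [279.9 109.5]
lock [284.6 198.1]
k1 [382.4  67.9]
k2 [373.2 228.9]
k3 [266.2 228.7]
k4 [256.5  68. ]
```

View pics/w2.png

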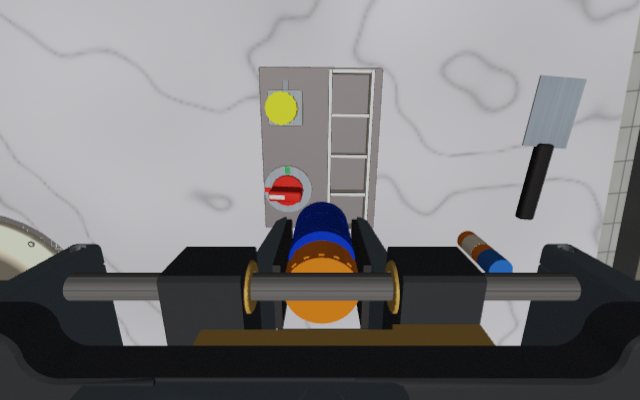

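```bash
cat >>h.py <<'E'
def W(p,m):
    m=np.atleast_2d(np.float64(m));c,s=np.cos(p[2]),np.sin(p[2]);return np.c_[m[:,:2]@np.array([[c,s],[-s,c]])+p[:2],m[:,2]]
E
python3 - <<'E'
from h import *
import pickle
c=pickle.load(open('w2.pkl','rb'))
b=max(blobs(c,'yellow',100),key=lambda b:b[1][4]);print(b)
f=fit([(c,b[0])],18,48,66,[496,246]);print('samp',f.x)
M=[(80,111,8),(-80,111,8),(-80,-111,8),(12,104,30),(64,104,30),(12,52,30),(64,52,30),(12,0,30),(64,0,30),(12,-52,30)]
U=np.array([(383,67.5),(258.5,67.5),(265,227.5),(330.5,71),(374,71),(331,115),(371.5,115),(331,156),(369.5,156),(331,194)])
r=least_squares(lambda p:(project(c,W(p,M))-U).ravel(),[535,182,-.094],loss='soft_l1');print(r.x,(project(c,W(r.x,M))-U).round(1))
for n,m in dict(c1=(38,-78,8),c2=(38,-26,8),c3=(38,26,8),c4=(38,78,8),samp=(-45,60,57),lock=(-45,-50,45)).items(): print(n,W(r.x,m).round(1))
g=cv2.resize(c['pixels'][55:235,245:395],(700,840)[::1] if 0 else (500,600),interpolation=cv2.INTER_CUBIC);cv2.imwrite('pics/w2c.png',g)
E
```

```text
(array([280.71976744, 107.5744186 ]), array([265,  91,  33,  35, 860], dtype=int32))
samp [496.80057551 247.79097178]
[ 5.37356130e+02  1.82839636e+02 -9.46975854e-02] [[ 0.7 -0.5]
 [ 0.  -0.7]
 [ 2.1  0.8]
 [ 0.4 -0.2]
 [-0.3 -0.1]
 [-0.5  0.1]
 [ 0.1  0.2]
 [-0.9  0.2]
 [ 0.2  0.2]
 [-1.3  0.3]]
c1 [[567.8 101.6   8. ]]
c2 [[572.7 153.4   8. ]]
c3 [[577.6 205.1   8. ]]
c4 [[582.6 256.9   8. ]]
samp [[498.2 246.8  57. ]]
lock [[487.8 137.3  45. ]]
```

View pics/w2c.png

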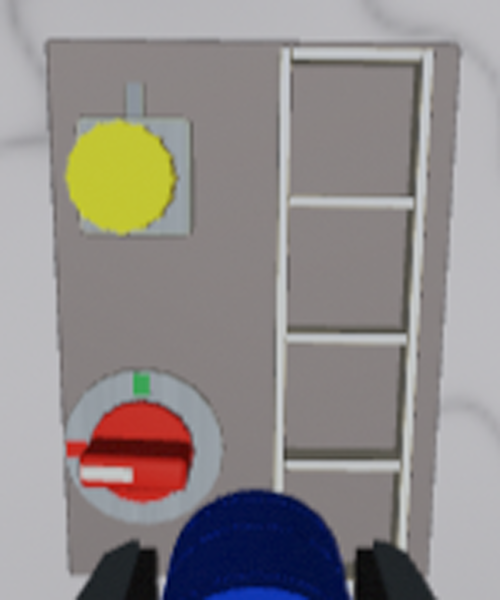

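The crop shows the cell walls (left wall x≈285, right wall x≈430 down to 402, dividers at rows 55, 202, 338, 465). I refit with these.

```bash
python3 - <<'E'
from h import *
import pickle
c=pickle.load(open('w2.pkl','rb'))
M=[(80,111,8),(-80,111,8),(-80,-111,8),(12,104,30),(64,104,30),(12,52,30),(64,52,30),(12,0,30),(64,0,30),(12,-52,30),(64,-52,30)]
V=np.array([(460,42),(48,42),(70,573),(286,55),(430,55),(285,202),(416,202),(283,338),(408,338),(279,465),(402,465)])/3.3333+[245,55]-.35
r=least_squares(lambda p:(project(c,W(p,M))-V).ravel(),[535,182,-.094]);print(r.x,(project(c,W(r.x,M))-V).round(1).tolist())
for n,m in dict(c1=(38,-78,8),c2=(38,-26,8),c3=(38,26,8),c4=(38,78,8),samp=(-45,60,57),lock=(-45,-50,45)).items(): print(n,W(r.x,m).round(1))
E
```

```text
[ 5.35643014e+02  1.83231125e+02 -1.04183101e-01] [[0.5, 0.2], [-1.1, -1.3], [-0.5, 1.1], [-0.1, -0.4], [-0.6, 0.1], [-0.6, -0.2], [1.2, 0.3], [-0.8, 0.0], [1.3, 0.5], [-0.3, 0.0], [1.0, 0.4]]
c1 [[565.3 101.7   8. ]]
c2 [[570.7 153.4   8. ]]
c3 [[576.1 205.1   8. ]]
c4 [[581.5 256.9   8. ]]
samp [[497.1 247.6  57. ]]
lock [[485.7 138.2  45. ]]
```

>>> {"api": "carry_out", "payload": {
  "series": "1 0.426 0.165 0.3 0 0 0; 1 0.426 0.165 0.4 0 0 0; 1 0.426 0.166 0.4 0 0 0; 1 0 0 0.3 0 0 0; 1 0 0 0 0 0 0"
}}

```text
time: 8.75
tool_pos: [581.0, 256.1, 226.8]
eef_rot: [[0.095, 0.995, -0.003], [0.995, -0.095, -0.001], [-0.002, -0.003, -1.0]]
contact_force: [-0.4, -0.7, -0.9]
width: 35.5
grip_force: 30.0
```

>>> {"api": "carry_out", "payload": {
  "series": "1 0 0 0.5 0 0 0; 1 0 0 0.5 0 0 0; 1 0 0 0.3 0 0 0; 1 0 0 0.15 0 0 0; 1 0 0 0 0 0 0"
}}

```text
time: 9.38
tool_pos: [581.8, 256.7, 120.3]
eef_rot: [[0.095, 0.996, 0.0], [0.996, -0.095, 0.0], [0.0, 0.0, -1.0]]
contact_force: [0.7, 0.1, -1.0]
width: 35.6
grip_force: 30.0
```

Down 6 mm more, check the force, release.

>>> {"api": "carry_out", "payload": {
  "series": "1 0 0 0.04 0 0 0; 1 0 0 0.04 0 0 0; 1 0 0 0 0 0 0; 1 0 0 0 0 0 0"
}}

```text
time: 9.88
tool_pos: [581.5, 257.1, 113.9]
eef_rot: [[0.094, 0.996, 0.0], [0.996, -0.094, 0.0], [0.0, 0.0, -1.0]]
contact_force: [0.9, 0.8, -0.9]
width: 35.1
grip_force: 30.0
```

>>> {"api": "carry_out", "payload": {
  "series": "0.3 0 0 0 0 0 0; 0.3 0 0 0 0 0 0; 0.3 0 0 0 0 0 0; 0.3 0 0 0 0 0 0"
}}

```text
time: 10.38
tool_pos: [581.4, 257.1, 113.7]
eef_rot: [[0.094, 0.996, 0.0], [0.996, -0.094, 0.0], [0.0, 0.0, -1.0]]
contact_force: [-0.9, -0.3, 0.0]
width: 64.3
grip_force: 0.0
```

>>> {"api": "carry_out", "payload": {
  "series": "0.3 0 0 -0.3 0 0 0; 0.3 0 0 -0.5 0 0 0; 1 0 0 -0.3 0 0 0; 1 0 0 0 0 0 0; 1 0 0 0 0 0 0"
}}

```text
time: 11.0
tool_pos: [581.1, 257.0, 195.5]
eef_rot: [[0.094, 0.996, -0.001], [0.996, -0.094, -0.0], [-0.0, -0.001, -1.0]]
contact_force: [0.5, -1.1, 0.0]
width: 36.5
grip_force: 0.0
```

>>> {"api": "carry_out", "payload": {
  "series": "1 0 0 0 0 0 0; 1 0 0 0 0 0 0; 1 0 0 0 0 0 0; 1 0 0 0 0 0 0"
}}

```text
time: 11.5
tool_pos: [581.4, 257.1, 196.1]
eef_rot: [[0.094, 0.996, -0.0], [0.996, -0.094, -0.0], [-0.0, -0.0, -1.0]]
contact_force: [0.9, -0.1, -0.1]
width: 0.1
grip_force: 0.0
```

```bash
python3 - <<'E'
from h import *
st();c=wtubes(69);cv2.imwrite('pics/w3.png',c['pixels'][100:400,120:520])
E
```

```text
t 11.5 p [581.4 257.1 196.1] yawx 84.6 w 0.1 F [ 0.9 -0.1 -0.1] j6 23.9
wtube [583.1 262.8] [297, 195, 50, 51, 1169]
wtube [568.  199.7] [308, 262, 6, 52, 214]
wtube [540.9 156.1] [122, 324, 301, 21, 4793]
```

View pics/w3.png

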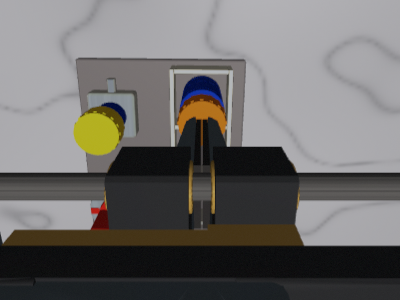

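The tube stands in cell4 with its cap at crop (201,112), under the closed fingertips. I press now.

>>> {"api": "carry_out", "payload": {
  "series": "1 0 0 0.2 0 0 0; 1 0 0 0.17 0 0 0; 1 0 0 0.03 0 0 0; 1 0 0 0.03 0 0 0; 1 0 0 0.03 0 0 0"
}}

```text
time: 12.18
tool_pos: [581.6, 257.1, 161.9]
eef_rot: [[0.094, 0.996, 0.0], [0.996, -0.094, 0.0], [0.0, 0.0, -1.0]]
contact_force: [-1.1, -0.8, 2.7]
width: 0.2
grip_force: 1.1
```

>>> {"api": "carry_out", "payload": {
  "series": "1 0 0 0.03 0 0 0; 1 0 0 0.03 0 0 0; 1 0 0 0.02 0 0 0; 1 0 0 0 0 0 0"
}}

```text
time: 12.68
tool_pos: [581.7, 257.2, 156.5]
eef_rot: [[0.094, 0.996, 0.001], [0.996, -0.094, 0.0], [0.0, 0.001, -1.0]]
contact_force: [-2.5, -0.1, 13.3]
width: 0.3
grip_force: 6.5
```

>>> {"api": "carry_out", "payload": {
  "series": "1 0 0 0.02 0 0 0; 1 0 0 0.02 0 0 0; 1 0 0 0 0 0 0"
}}

```text
time: 13.05
tool_pos: [582.7, 257.4, 156.3]
eef_rot: [[0.094, 0.996, 0.005], [0.996, -0.094, 0.001], [0.002, 0.004, -1.0]]
contact_force: [-9.9, -4.7, 48.9]
width: 0.4
grip_force: 25.1
```

>>> {"api": "carry_out", "payload": {
  "series": "1 0 0 -0.5 0 0 0; 1 0 0 -0.5 0 0 0; 0.3 0 0 -0.5 0 0 0; 0.3 0 0 0 0 0 0; 0.3 0 0 0 0 0 0"
}}

```text
time: 13.68
tool_pos: [581.2, 257.0, 264.6]
eef_rot: [[0.094, 0.996, -0.001], [0.996, -0.094, -0.0], [-0.0, -0.001, -1.0]]
contact_force: [0.6, -0.3, -0.3]
width: 27.6
grip_force: 0.0
```

```bash
python3 - <<'E'
from h import *
st();c=wtubes(60);tubes()
E
```

```text
t 13.675 p [581.2 257.  264.6] yawx 84.6 w 27.6 F [ 0.6 -0.3 -0.3] j6 23.9
wtube [790.9 399.8] [544, 0, 27, 11, 213]
wtube [825.7 394.8] [584, 0, 30, 16, 362]
wtube [582.4 256.6] [304, 173, 37, 38, 1065]
wtube [635.5 143.2] [374, 261, 12, 53, 349]
wtube [508.2 154.5] [258, 262, 12, 52, 368]
wtube [583.3  83.8] [178, 324, 302, 21, 4790]
tube [583.9 256.7] cost 0.48
tube [ 561.2 -254.8] cost 1.44
tube [ 474.  -254.2] cost 0.49
```

Cap shut (hard stop at 156.3). Next, the sample cap close by.

>>> {"api": "carry_out", "payload": {
  "series": "0.3 -0.077 -0.369 0 0 0 0; 0.3 -0.076 -0.369 0 0 0 0; 0.3 -0.076 -0.369 0.2 0 0 0; 0.3 0 0 0.3 0 0 0; 0.3 0 0 0 0 0 0"
}}

```text
time: 14.45
tool_pos: [496.2, 247.5, 226.2]
eef_rot: [[0.094, 0.996, -0.003], [0.996, -0.094, -0.001], [-0.002, -0.003, -1.0]]
contact_force: [0.3, 0.1, 0.2]
width: 63.9
grip_force: 0.0
```

>>> {"api": "carry_out", "payload": {
  "series": "0.3 0 0 0.5 0 0 0; 0.3 0 0 0.5 0 0 0; 0.3 0 0 0.3 0 0 0; 0.3 0 0 0.17 0 0 0; 0.3 0 0 0 0 0 0"
}}

```text
time: 15.08
tool_pos: [497.3, 247.8, 117.3]
eef_rot: [[0.094, 0.996, -0.001], [0.996, -0.094, -0.0], [-0.0, -0.001, -1.0]]
contact_force: [0.9, 0.4, 0.8]
width: 63.8
grip_force: 0.0
```

>>> {"api": "carry_out", "payload": {
  "series": "1 0 0 0 0 0 0; 1 0 0 0 0 0 0; 1 0 0 0 0 0 0; 1 0 0 0 0 0 0; 1 0 0 0 0 0 0"
}}

```text
time: 15.7
tool_pos: [496.4, 247.9, 117.9]
eef_rot: [[0.094, 0.996, -0.001], [0.996, -0.094, 0.0], [0.0, -0.001, -1.0]]
contact_force: [-6.9, 2.7, 8.5]
width: 35.1
grip_force: 30.0
```

>>> {"api": "carry_out", "payload": {
  "series": "1 0 0 -0.03 0 0 0; 1 0 0 -0.03 0 0 0; 1 0 0 -0.03 0 0 0; 1 0 0 -0.02 0 0 0; 1 0 0 0 0 0 0"
}}

```text
time: 16.32
tool_pos: [496.4, 247.9, 126.0]
eef_rot: [[0.094, 0.996, -0.001], [0.996, -0.094, 0.0], [-0.0, -0.001, -1.0]]
contact_force: [-6.0, 2.6, 3.0]
width: 35.0
grip_force: 30.0
```

>>> {"api": "carry_out", "payload": {
  "series": "1 0 0 -0.02 0 0 0; 1 0 0 0 0 0 0"
}}

```text
time: 16.58
tool_pos: [496.4, 247.9, 127.1]
eef_rot: [[0.094, 0.996, -0.002], [0.996, -0.094, -0.0], [-0.0, -0.002, -1.0]]
contact_force: [-3.7, 3.4, -2.2]
width: 35.4
grip_force: 30.0
```

>>> {"api": "carry_out", "payload": {
  "series": "1 0 0 -0.02 0 0 0; 1 0 0 0 0 0 0"
}}

```text
time: 16.82
tool_pos: [496.4, 247.9, 127.5]
eef_rot: [[0.094, 0.996, -0.002], [0.996, -0.094, -0.0], [-0.0, -0.002, -1.0]]
contact_force: [1.4, 6.0, -25.6]
width: 35.1
grip_force: 30.0
```

>>> {"api": "carry_out", "payload": {
  "series": "0.3 0 0 0 0 0 0; 0.3 0 0 0 0 0 0; 0.3 0 0 0 0 0 0; 0.3 0 0 0 0 0 0"
}}

```text
time: 17.32
tool_pos: [497.3, 247.8, 129.0]
eef_rot: [[0.094, 0.996, 0.0], [0.996, -0.094, 0.0], [0.0, 0.0, -1.0]]
contact_force: [0.2, -0.1, 0.3]
width: 63.8
grip_force: 0.0
```

>>> {"api": "carry_out", "payload": {
  "series": "0.3 0 0 -0.4 0 0 0; 0.3 0 0 -0.6 0 0 0; 0.3 0 0 -0.6 0 0 0; 0.3 0 0 0 0 0 0"
}}

```text
time: 17.82
tool_pos: [498.5, 248.3, 252.0]
eef_rot: [[0.094, 0.996, 0.006], [0.996, -0.094, 0.002], [0.003, 0.006, -1.0]]
contact_force: [-0.8, 0.1, -0.7]
width: 63.7
grip_force: 0.0
```

```bash
python3 - <<'E'
from h import *
st();c=grab('wrist');b=max(blobs(c,'yellow',100),key=lambda b:b[1][4]);print(b[0],b[1])
for z in(48,57): print(z,hullc(c,cyl(497,247.7,18,z,z+18)))
tubes();go(562,-255.2,240)
E
```

```text
t 17.825 p [498.5 248.3 252. ] yawx 84.61 w 63.7 F [-0.8  0.1 -0.7] j6 25.7
[317.84609313 196.26519337] [ 298  176   41   41 1267]
48 (array([317.84724773, 193.15520731]), 1184.6461037904955)
57 (array([317.78882059, 195.68877392]), 1259.3806350214873)
tube [ 561.3 -254.9] cost 1.44
tube [ 474.1 -254.2] cost 0.46
go (562, -255.2, 240) total tool shift/75: [-6.593  1.496  0.109]
```

>>> {"api": "carry_out", "payload": {
  "series": "0.3 -0.6 0.136 0 0 0 0; 0.3 -0.6 0.136 0 0 0 0; 0.3 -0.6 0.136 0 0 0 0; 0.3 -0.6 0.136 0 0 0 0; 0.3 -0.6 0.136 0 0 0 0"
}}

```text
time: 18.6
tool_pos: [526.3, 17.5, 247.4]
eef_rot: [[0.094, 0.996, -0.002], [0.996, -0.094, 0.0], [-0.0, -0.002, -1.0]]
contact_force: [1.0, 0.6, -0.2]
width: 64.1
grip_force: 0.0
```

>>> {"api": "carry_out", "payload": {
  "series": "0.3 -0.6 0.136 0 0 0 0; 0.3 -0.6 0.136 0 0 0 0; 0.3 -0.6 0.136 0 0 0 0; 0.3 -0.6 0.136 0 0 0 0; 0.3 -0.6 0.136 0 0 0 0"
}}

```text
time: 19.23
tool_pos: [555.9, -211.2, 247.2]
eef_rot: [[0.094, 0.996, -0.002], [0.996, -0.094, 0.001], [0.001, -0.002, -1.0]]
contact_force: [0.1, -0.6, 0.1]
width: 63.7
grip_force: 0.0
```

>>> {"api": "carry_out", "payload": {
  "series": "0.3 -0.6 0.136 0 0 0 0; 0.3 0 0 0 0 0 0; 0.3 0 0 0 0 0 0"
}}

```text
time: 19.6
tool_pos: [561.8, -255.1, 247.4]
eef_rot: [[0.094, 0.996, -0.002], [0.996, -0.094, 0.001], [0.001, -0.002, -1.0]]
contact_force: [0.2, -0.5, 0.3]
width: 63.6
grip_force: 0.0
```

```bash
python3 - <<'E'
from h import *
st();c=wtubes(65,400);go(562.2,-255.2,109);tubes()
E
```

```text
t 19.6 p [ 561.8 -255.1  247.4] yawx 84.58 w 63.6 F [ 0.2 -0.5  0.3] j6 -24.6
wtube [ 562.1 -255.7] [301, 179, 41, 41, 1251]
wtube [ 474.  -255.6] [205, 188, 43, 40, 1316]
wtube [ 431.8 -336.4] [191, 261, 23, 53, 608]
wtube [ 675.2 -359. ] [430, 261, 23, 53, 607]
wtube [ 641.1 -416.3] [251, 324, 302, 22, 5011]
go (562.2, -255.2, 109) total tool shift/75: [-0.009  0.009  1.85 ]
tube [583.9 256.8] cost 0.47
tube [ 561.5 -253. ] cost 0.2
```

>>> {"api": "carry_out", "payload": {
  "series": "0.3 0 0 0.5 0 0 0; 0.3 0 0 0.6 0 0 0; 0.3 0 0 0.5 0 0 0; 0.3 0 0 0.245 0 0 0; 0.3 0 0 0 0 0 0"
}}

```text
time: 20.38
tool_pos: [562.1, -255.0, 109.8]
eef_rot: [[0.093, 0.996, -0.001], [0.996, -0.093, 0.001], [0.001, -0.001, -1.0]]
contact_force: [-0.6, -0.3, 0.3]
width: 63.9
grip_force: 0.0
```

>>> {"api": "carry_out", "payload": {
  "series": "1 0 0 0 0 0 0; 1 0 0 0 0 0 0; 1 0 0 0 0 0 0; 1 0 0 0 0 0 0; 1 0 0 0 0 0 0"
}}

```text
time: 21.0
tool_pos: [562.5, -255.7, 111.1]
eef_rot: [[0.094, 0.996, 0.001], [0.996, -0.094, -0.001], [-0.0, 0.001, -1.0]]
contact_force: [-0.9, 1.1, 8.6]
width: 35.1
grip_force: 30.0
```

>>> {"api": "carry_out", "payload": {
  "series": "1 0 0 -0.3 0 0 0; 1 0 0 -0.6 0 0 0; 1 0 0 -0.6 0 0 0; 1 0 0 -0.3 0 0 0; 1 0 0 0 0 0 0"
}}

```text
time: 21.62
tool_pos: [562.8, -255.9, 247.1]
eef_rot: [[0.094, 0.996, 0.003], [0.996, -0.094, -0.002], [-0.001, 0.003, -1.0]]
contact_force: [-0.4, -0.3, -2.4]
width: 35.3
grip_force: 30.0
```

```bash
python3 - <<'E'
from h import *
st();go(576.1,205.1,244)
E
```

```text
t 21.625 p [ 562.8 -255.9  247.1] yawx 84.6 w 35.3 F [-0.4 -0.3 -2.4] j6 -24.6
go (576.1, 205.1, 244) total tool shift/75: [ 6.135 -0.402  0.031]
```

>>> {"api": "carry_out", "payload": {
  "series": "1 0.435 -0.036 0 0 0 0; 1 0.57 -0.036 0 0 0 0; 1 0.57 -0.036 0 0 0 0; 1 0.57 -0.036 0 0 0 0; 1 0.57 -0.036 0 0 0 0"
}}

```text
time: 22.25
tool_pos: [567.4, -50.1, 243.9]
eef_rot: [[0.094, 0.996, -0.002], [0.996, -0.094, 0.0], [0.0, -0.002, -1.0]]
contact_force: [0.1, 0.5, -2.2]
width: 35.5
grip_force: 30.0
```

>>> {"api": "carry_out", "payload": {
  "series": "1 0.57 -0.036 0 0 0 0; 1 0.57 -0.036 0 0 0 0; 1 0.57 -0.036 0 0 0 0; 1 0.57 -0.036 0 0 0 0; 1 0.57 -0.036 0 0 0 0"
}}

```text
time: 22.88
tool_pos: [574.1, 163.8, 243.9]
eef_rot: [[0.094, 0.996, -0.002], [0.996, -0.094, -0.0], [-0.001, -0.002, -1.0]]
contact_force: [1.0, -0.4, -0.6]
width: 35.8
grip_force: 30.0
```

>>> {"api": "carry_out", "payload": {
  "series": "1 0.57 -0.036 0 0 0 0; 1 0 0 0 0 0 0; 1 0 0 0 0 0 0"
}}

```text
time: 23.25
tool_pos: [575.5, 205.0, 244.2]
eef_rot: [[0.094, 0.996, -0.002], [0.996, -0.094, -0.001], [-0.001, -0.002, -1.0]]
contact_force: [-0.0, -0.7, -0.6]
width: 35.2
grip_force: 30.0
```

>>> {"api": "carry_out", "payload": {
  "series": "1 0 0 0.5 0 0 0; 1 0 0 0.6 0 0 0; 1 0 0 0.4 0 0 0; 1 0 0 0.14 0 0 0; 1 0 0 0 0 0 0"
}}

```text
time: 23.88
tool_pos: [576.1, 204.6, 122.3]
eef_rot: [[0.095, 0.995, -0.001], [0.995, -0.095, -0.0], [-0.0, -0.001, -1.0]]
contact_force: [-0.0, -0.6, -1.3]
width: 35.4
grip_force: 30.0
```

>>> {"api": "carry_out", "payload": {
  "series": "1 0 0 0.04 0 0 0; 1 0 0 0.04 0 0 0; 1 0 0 0.02 0 0 0; 1 0 0 0 0 0 0"
}}

```text
time: 24.38
tool_pos: [576.1, 205.4, 115.1]
eef_rot: [[0.094, 0.996, 0.0], [0.996, -0.094, 0.0], [0.0, 0.0, -1.0]]
contact_force: [-0.7, -0.4, 1.3]
width: 34.9
grip_force: 30.0
```

>>> {"api": "carry_out", "payload": {
  "series": "0.3 0 0 0 0 0 0; 0.3 0 0 0 0 0 0; 0.3 0 0 0 0 0 0; 0.3 0 0 0 0 0 0"
}}

```text
time: 24.88
tool_pos: [576.0, 205.3, 114.8]
eef_rot: [[0.094, 0.996, -0.0], [0.996, -0.094, -0.0], [-0.0, -0.0, -1.0]]
contact_force: [0.1, -0.2, -0.4]
width: 63.8
grip_force: 0.0
```

>>> {"api": "carry_out", "payload": {
  "series": "0.3 0 0 -0.3 0 0 0; 0.3 0 0 -0.5 0 0 0; 1 0 0 -0.3 0 0 0; 1 0 0 0 0 0 0; 1 0 0 0 0 0 0"
}}

```text
time: 25.5
tool_pos: [575.7, 205.2, 196.6]
eef_rot: [[0.094, 0.996, -0.001], [0.996, -0.094, -0.0], [-0.0, -0.001, -1.0]]
contact_force: [-0.5, 0.6, -0.7]
width: 36.7
grip_force: 0.0
```

>>> {"api": "carry_out", "payload": {
  "series": "1 0 0 0 0 0 0; 1 0 0 0 0 0 0; 1 0 0 0 0 0 0; 1 0 0 0 0 0 0"
}}

```text
time: 26.0
tool_pos: [576.0, 205.3, 197.2]
eef_rot: [[0.094, 0.996, -0.0], [0.996, -0.094, -0.0], [-0.0, -0.0, -1.0]]
contact_force: [0.3, -0.3, 0.3]
width: 0.2
grip_force: 0.0
```

```bash
python3 - <<'E'
from h import *
st();tubes()
E
```

```text
t 26.0 p [576.  205.3 197.2] yawx 84.6 w 0.2 F [ 0.3 -0.3  0.3] j6 19.4
tube [ 474.  -254.2] cost 0.47
```

>>> {"api": "carry_out", "payload": {
  "series": "1 0 0 0.2 0 0 0; 1 0 0 0.18 0 0 0; 1 0 0 0.03 0 0 0; 1 0 0 0.03 0 0 0; 1 0 0 0.03 0 0 0"
}}

```text
time: 26.72
tool_pos: [576.2, 205.4, 162.5]
eef_rot: [[0.094, 0.996, 0.001], [0.996, -0.094, 0.0], [0.0, 0.001, -1.0]]
contact_force: [-0.7, -0.4, 1.2]
width: 0.5
grip_force: 0.0
```

>>> {"api": "carry_out", "payload": {
  "series": "1 0 0 0.03 0 0 0; 1 0 0 0.03 0 0 0; 1 0 0 0.03 0 0 0; 1 0 0 0.02 0 0 0; 1 0 0 0.015 0 0 0"
}}

```text
time: 27.35
tool_pos: [577.3, 205.6, 156.2]
eef_rot: [[0.094, 0.996, 0.005], [0.996, -0.094, 0.001], [0.001, 0.004, -1.0]]
contact_force: [-12.4, -5.0, 63.9]
width: 0.4
grip_force: 32.2
```

>>> {"api": "carry_out", "payload": {
  "series": "1 0 0 0 0 0 0"
}}

```text
time: 27.48
tool_pos: [577.3, 205.6, 156.3]
eef_rot: [[0.094, 0.996, 0.005], [0.996, -0.094, 0.001], [0.001, 0.005, -1.0]]
contact_force: [-11.3, -3.8, 53.6]
width: 0.6
grip_force: 26.9
```

Shut. Up, then over to the last tube, about (474,-255).

>>> {"api": "carry_out", "payload": {
  "series": "1 0 0 -0.4 0 0 0; 1 0 0 -0.6 0 0 0; 0.3 0 0 -0.3 0 0 0; 0.3 0 0 0 0 0 0; 0.3 0 0 0 0 0 0"
}}

```text
time: 28.1
tool_pos: [575.6, 205.2, 249.3]
eef_rot: [[0.094, 0.996, -0.001], [0.996, -0.094, -0.0], [-0.0, -0.001, -1.0]]
contact_force: [-0.1, -0.6, -0.3]
width: 27.6
grip_force: 0.0
```

```bash
python3 - <<'E'
from h import *
st();c=wtubes(60,500);tubes();go(474.1,-255.4,247)
E
```

```text
t 28.1 p [575.6 205.2 249.3] yawx 84.61 w 27.6 F [-0.1 -0.6 -0.3] j6 19.4
wtube [582.4 257. ] [303, 119, 41, 42, 1281]
wtube [577.  205.2] [303, 176, 39, 40, 1187]
wtube [577.4  45.4] [178, 324, 300, 21, 4767]
tube [578.3 202.9] cost 1.93
tube [ 474.  -254.2] cost 0.47
go (474.1, -255.4, 247) total tool shift/75: [-6.242 -0.77   0.033]
```

>>> {"api": "carry_out", "payload": {
  "series": "0.3 -0.567 -0.07 0 0 0 0; 0.3 -0.567 -0.07 0 0 0 0; 0.3 -0.567 -0.07 0 0 0 0; 0.3 -0.567 -0.07 0 0 0 0; 0.3 -0.567 -0.07 0 0 0 0"
}}

```text
time: 28.88
tool_pos: [529.3, -5.2, 249.6]
eef_rot: [[0.094, 0.996, -0.001], [0.996, -0.094, 0.0], [-0.0, -0.001, -1.0]]
contact_force: [1.1, 0.3, 0.0]
width: 63.9
grip_force: 0.0
```

>>> {"api": "carry_out", "payload": {
  "series": "0.3 -0.567 -0.07 0 0 0 0; 0.3 -0.567 -0.07 0 0 0 0; 0.3 -0.567 -0.07 0 0 0 0; 0.3 -0.567 -0.07 0 0 0 0; 0.3 -0.567 -0.07 0 0 0 0"
}}

```text
time: 29.5
tool_pos: [483.1, -214.4, 249.6]
eef_rot: [[0.094, 0.996, -0.001], [0.996, -0.094, 0.001], [0.0, -0.001, -1.0]]
contact_force: [1.0, 0.1, -0.6]
width: 63.6
grip_force: 0.0
```

>>> {"api": "carry_out", "payload": {
  "series": "0.3 -0.567 -0.07 0 0 0 0; 0.3 0 0 0 0 0 0; 0.3 0 0 0 0 0 0"
}}

```text
time: 29.88
tool_pos: [474.3, -254.6, 249.7]
eef_rot: [[0.095, 0.996, -0.001], [0.996, -0.095, 0.001], [0.001, -0.001, -1.0]]
contact_force: [-0.3, 0.1, -0.2]
width: 64.0
grip_force: 0.0
```

```bash
python3 - <<'E'
from h import *
st();c=wtubes(65,500);go(474.2,-255.3,109);tubes()
E
```

```text
t 29.875 p [ 474.3 -254.6  249.7] yawx 84.58 w 64.0 F [-0.3  0.1 -0.2] j6 -29.2
wtube [ 474.7 -255.6] [301, 179, 41, 40, 1230]
wtube [ 343.5 -337.4] [191, 261, 23, 53, 607]
wtube [ 588.9 -360.3] [430, 261, 23, 53, 606]
wtube [ 554.5 -418.1] [251, 324, 302, 22, 5004]
go (474.2, -255.3, 109) total tool shift/75: [-1.600e-02 -1.000e-03  1.877e+00]
tube [583.9 256.7] cost 0.49
tube [578.3 205.8] cost 0.45
tube [ 474.2 -253.4] cost 0.09
```

>>> {"api": "carry_out", "payload": {
  "series": "0.3 -0.01 0 0.5 0 0 0; 0.3 0 0 0.6 0 0 0; 0.3 0 0 0.5 0 0 0; 0.3 0 0 0.277 0 0 0; 0.3 0 0 0 0 0 0"
}}

```text
time: 30.65
tool_pos: [474.1, -254.6, 108.3]
eef_rot: [[0.093, 0.996, -0.002], [0.996, -0.093, 0.002], [0.001, -0.002, -1.0]]
contact_force: [0.2, 0.2, -0.1]
width: 63.7
grip_force: 0.0
```

>>> {"api": "carry_out", "payload": {
  "series": "1 0 0 0 0 0 0; 1 0 0 0 0 0 0; 1 0 0 0 0 0 0; 1 0 0 0 0 0 0; 1 0 0 0 0 0 0"
}}

```text
time: 31.28
tool_pos: [474.7, -255.8, 110.1]
eef_rot: [[0.094, 0.996, 0.001], [0.996, -0.094, -0.001], [-0.0, 0.001, -1.0]]
contact_force: [-1.1, 1.9, 9.2]
width: 36.0
grip_force: 30.0
```

>>> {"api": "carry_out", "payload": {
  "series": "1 0 0 -0.3 0 0 0; 1 0 0 -0.6 0 0 0; 1 0 0 -0.6 0 0 0; 1 0 0 -0.3 0 0 0; 1 0 0 0 0 0 0"
}}

```text
time: 31.9
tool_pos: [475.0, -256.1, 246.1]
eef_rot: [[0.094, 0.996, 0.003], [0.996, -0.094, -0.002], [-0.002, 0.003, -1.0]]
contact_force: [-0.3, 0.0, -1.9]
width: 35.4
grip_force: 30.0
```

```bash
python3 - <<'E'
from h import *
st();go(570.7,153.4,244)
E
```

```text
t 31.9 p [ 475.  -256.1  246.1] yawx 84.6 w 35.4 F [-0.3  0.  -1.9] j6 -29.3
go (570.7, 153.4, 244) total tool shift/75: [5.555 0.757 0.021]
```

>>> {"api": "carry_out", "payload": {
  "series": "1 0.4 0.06 0 0 0 0; 1 0.57 0.077 0 0 0 0; 1 0.57 0.077 0 0 0 0; 1 0.57 0.077 0 0 0 0; 1 0.57 0.077 0 0 0 0"
}}

```text
time: 32.52
tool_pos: [520.5, -56.7, 243.2]
eef_rot: [[0.094, 0.996, -0.002], [0.996, -0.094, 0.0], [0.0, -0.002, -1.0]]
contact_force: [-0.2, 0.3, -1.2]
width: 35.2
grip_force: 30.0
```

>>> {"api": "carry_out", "payload": {
  "series": "1 0.57 0.077 0 0 0 0; 1 0.57 0.077 0 0 0 0; 1 0.57 0.077 0 0 0 0; 1 0.57 0.077 0 0 0 0; 1 0.57 0.077 0 0 0 0"
}}

```text
time: 33.15
tool_pos: [569.4, 153.3, 243.0]
eef_rot: [[0.094, 0.996, -0.002], [0.996, -0.094, -0.0], [-0.0, -0.002, -1.0]]
contact_force: [0.9, -0.4, -0.6]
width: 35.1
grip_force: 30.0
```

>>> {"api": "carry_out", "payload": {
  "series": "1 0.02 0 0 0 0 0; 1 0 0 0 0 0 0; 1 0 0 0 0 0 0"
}}

```text
time: 33.52
tool_pos: [569.5, 152.4, 244.0]
eef_rot: [[0.095, 0.995, -0.001], [0.995, -0.095, -0.0], [-0.0, -0.001, -1.0]]
contact_force: [0.9, 0.4, -0.5]
width: 35.5
grip_force: 30.0
```

>>> {"api": "carry_out", "payload": {
  "series": "1 0 0 0.5 0 0 0; 1 0 0 0.6 0 0 0; 1 0 0 0.4 0 0 0; 1 0 0 0.12 0 0 0; 1 0 0 0 0 0 0"
}}

```text
time: 34.15
tool_pos: [570.0, 153.0, 123.2]
eef_rot: [[0.095, 0.996, -0.0], [0.996, -0.095, -0.0], [-0.0, -0.0, -1.0]]
contact_force: [-0.3, -0.2, -0.8]
width: 35.3
grip_force: 30.0
```

>>> {"api": "carry_out", "payload": {
  "series": "1 0 0 0.04 0 0 0; 1 0 0 0.04 0 0 0; 1 0 0 0.03 0 0 0; 1 0 0 0 0 0 0"
}}

```text
time: 34.65
tool_pos: [569.8, 153.4, 114.7]
eef_rot: [[0.094, 0.996, -0.0], [0.996, -0.094, -0.0], [-0.0, -0.0, -1.0]]
contact_force: [-0.6, 1.1, -1.6]
width: 35.2
grip_force: 30.0
```

>>> {"api": "carry_out", "payload": {
  "series": "0.3 0 0 0 0 0 0; 0.3 0 0 0 0 0 0; 0.3 0 0 0 0 0 0; 0.3 0 0 0 0 0 0"
}}

```text
time: 35.15
tool_pos: [569.8, 153.4, 114.7]
eef_rot: [[0.094, 0.996, 0.0], [0.996, -0.094, -0.0], [-0.0, 0.0, -1.0]]
contact_force: [-1.0, -0.6, -0.1]
width: 63.5
grip_force: 0.0
```

>>> {"api": "carry_out", "payload": {
  "series": "0.3 0 0 -0.3 0 0 0; 0.3 0 0 -0.5 0 0 0; 1 0 0 -0.3 0 0 0; 1 0 0 0 0 0 0; 1 0 0 0 0 0 0"
}}

```text
time: 35.78
tool_pos: [569.5, 153.3, 196.5]
eef_rot: [[0.094, 0.996, -0.001], [0.996, -0.094, -0.0], [-0.0, -0.001, -1.0]]
contact_force: [-0.0, 0.4, 0.3]
width: 36.8
grip_force: 0.0
```

>>> {"api": "carry_out", "payload": {
  "series": "1 0 0 0 0 0 0; 1 0 0 0 0 0 0; 1 0 0 0 0 0 0; 1 0 0 0 0 0 0"
}}

```text
time: 36.28
tool_pos: [569.8, 153.4, 197.0]
eef_rot: [[0.094, 0.996, -0.0], [0.996, -0.094, -0.0], [-0.0, -0.0, -1.0]]
contact_force: [0.7, -0.4, 0.1]
width: 0.7
grip_force: 0.0
```

>>> {"api": "carry_out", "payload": {
  "series": "1 0 0 0.2 0 0 0; 1 0 0 0.18 0 0 0; 1 0 0 0.03 0 0 0; 1 0 0 0.03 0 0 0; 1 0 0 0.03 0 0 0"
}}

```text
time: 36.9
tool_pos: [569.9, 153.4, 162.1]
eef_rot: [[0.094, 0.996, 0.0], [0.996, -0.094, 0.0], [0.0, 0.0, -1.0]]
contact_force: [-0.9, -0.3, 2.7]
width: 0.6
grip_force: 1.3
```

>>> {"api": "carry_out", "payload": {
  "series": "1 0 0 0.03 0 0 0; 1 0 0 0.03 0 0 0; 1 0 0 0.03 0 0 0; 1 0 0 0.02 0 0 0; 1 0 0 0.01 0 0 0"
}}

```text
time: 37.52
tool_pos: [571.1, 153.6, 156.2]
eef_rot: [[0.094, 0.996, 0.005], [0.996, -0.094, 0.001], [0.001, 0.004, -1.0]]
contact_force: [-11.2, -2.5, 61.2]
width: 0.3
grip_force: 30.9
```

>>> {"api": "carry_out", "payload": {
  "series": "1 0 0 0 0 0 0"
}}

```text
time: 37.65
tool_pos: [571.0, 153.6, 156.2]
eef_rot: [[0.094, 0.996, 0.005], [0.996, -0.094, 0.001], [0.001, 0.004, -1.0]]
contact_force: [-11.0, -3.3, 54.9]
width: 0.5
grip_force: 27.1
```

>>> {"api": "carry_out", "payload": {
  "series": "1 0 0 -0.4 0 0 0; 1 0 0 -0.6 0 0 0; 0.3 0 0 -0.6 0 0 0; 0.3 0 0 -0.5 0 0 0; 0.3 0 0 0 0 0 0"
}}

```text
time: 38.28
tool_pos: [570.9, 153.6, 313.3]
eef_rot: [[0.094, 0.996, 0.005], [0.996, -0.094, 0.001], [0.001, 0.005, -1.0]]
contact_force: [-0.2, -0.3, -0.7]
width: 27.4
grip_force: 0.0
```

```bash
python3 - <<'E'
from h import *
st();c=wtubes(60,300);cv2.imwrite('pics/w4.png',c['pixels'][0:300,120:520]);tubes()
s=grab('scene');cv2.imwrite('pics/s4.png',cv2.resize(s['pixels'][110:310,170:450],(800,571),interpolation=3))
E
```

```text
t 38.275 p [570.9 153.6 313.3] yawx 84.6 w 27.4 F [-0.2 -0.3 -0.7] j6 14.7
wtube [575.8 255.8] [298, 66, 35, 37, 950]
wtube [577.  205.3] [304, 117, 34, 34, 846]
wtube [570.6 153.2] [304, 165, 32, 32, 789]
wtube [485.8  21.6] [258, 261, 13, 53, 373]
wtube [634.5   7.2] [373, 261, 13, 53, 363]
wtube [572.7 -61.9] [178, 324, 300, 21, 4745]
```

View pics/s4.png

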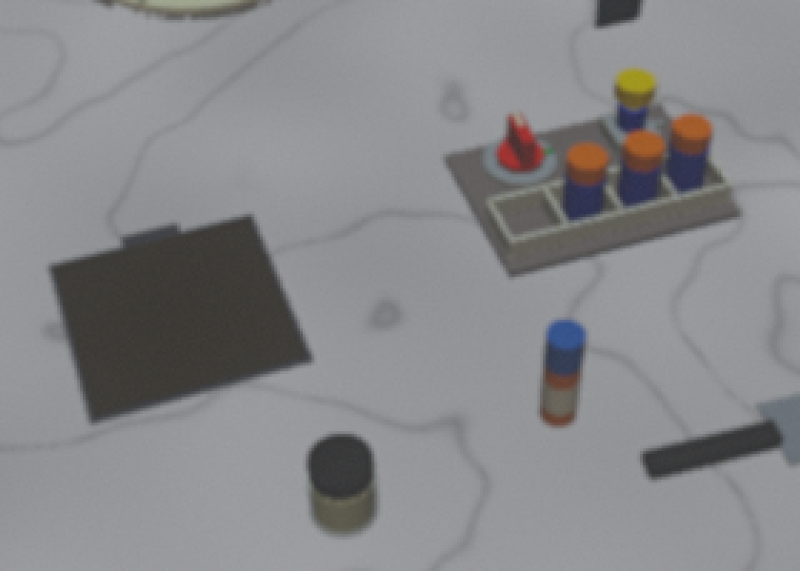

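View pics/w4.png

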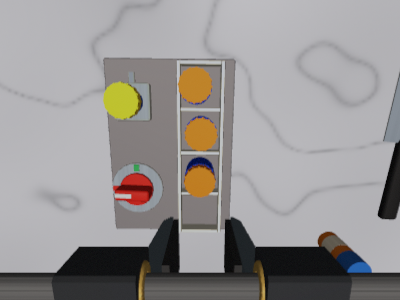

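All three tubes stand in cells 4, 3 and 2 (wrist crop (195,85), (201,134), (200,182)) and the plate is empty. The tube in cell4 has shifted about 6 mm, so I check its height and tilt.

```bash
python3 - <<'E'
from h import *
t=grab('top');s=grab('scene');w=grab('wrist');print(w['p'])
for xy in((575.8,255.8),(577,205.3),(570.6,153.2)):
    o=[]
    for c in(t,s,w):
        u=hullc(c,cyl(*xy,17,60,78))[0];b=min(blobs(c,'orange',60),key=lambda b:np.hypot(*(b[0]-u)))
        if np.hypot(*(b[0]-u))<8:o.append((c,b[0]))
    f=fit(o,17,60,78,[*xy,0]);print(f.x.round(1),round(f.cost,2),len(o))
go(486,138.2,300)
g=np.hstack([cv2.resize(s['pixels'][135:215,360:430],(490,560),interpolation=3)]);cv2.imwrite('pics/s5.png',g)
E
```

```text
[569.4734266  153.34729104 309.28233619]
[576.  256.1   0. ] 0.28 2
[577.1 205.8   0. ] 0.69 2
[570.7 153.8   0. ] 0.93 2
go (486, 138.2, 300) total tool shift/75: [-0.306 -1.09   0.128]
```

View pics/s5.png

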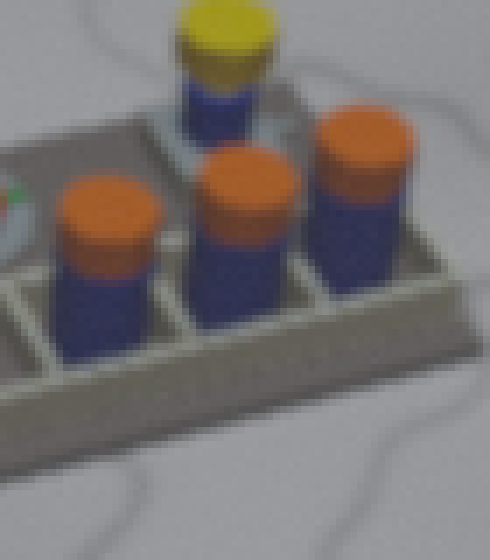

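All three caps sit flush (no white band), upright; the yellow cap is up. Now the knob: rotate, then move above it.

>>> {"api": "carry_out", "payload": {
  "series": "0.3 0 0 0 0 0 -0.0554; 0.3 0 0 0 0 0 -0.0554; 0.3 0 0 0 0 0 -0.0554; 0.3 0 0 0 0 0 -0.0554; 0.3 0 0 0 0 0 -0.0554"
}}

```text
time: 39.25
tool_pos: [569.7, 153.4, 309.8]
eef_rot: [[-0.705, 0.71, -0.001], [0.71, 0.705, -0.0], [0.001, -0.001, -1.0]]
contact_force: [0.4, -0.6, 0.7]
width: 63.7
grip_force: 0.0
```

>>> {"api": "carry_out", "payload": {
  "series": "0.3 0 0 0 0 0 -0.0554; 0.3 0 0 0 0 0 -0.0554; 0.3 0 0 0 0 0 -0.0554; 0.3 0 0 0 0 0 -0.0554; 0.3 0 0 0 0 0 0"
}}

```text
time: 39.88
tool_pos: [569.7, 153.4, 309.9]
eef_rot: [[-0.995, 0.099, -0.001], [0.099, 0.995, -0.0], [0.001, -0.0, -1.0]]
contact_force: [-0.6, -0.5, -0.4]
width: 64.0
grip_force: 0.0
```

>>> {"api": "carry_out", "payload": {
  "series": "0.3 0.363 -0.104 0 0 0 0; 0.3 0.363 -0.104 0.3 0 0 0; 0.3 0.362 -0.103 0.3 0 0 0; 0.3 0 0 0 0 0 0; 0.3 0 0 0 0 0 0"
}}

```text
time: 40.5
tool_pos: [487.2, 138.4, 265.9]
eef_rot: [[-0.995, 0.101, 0.001], [0.101, 0.995, 0.0], [-0.001, 0.0, -1.0]]
contact_force: [0.5, -0.1, -0.0]
width: 64.2
grip_force: 0.0
```

```bash
python3 - <<'E'
from h import *
st();c=grab('wrist');cv2.imwrite('pics/w5.png',c['pixels'])
p=[535.643,183.231,-.10418]
print(project(c,W(p,[(-45,-50,52),(-66,-50,52),(-24,-50,52),(-45,-50,20)])).round(1));go(485.8,138.2,105)
E
```

```text
t 40.5 p [487.2 138.4 265.9] yawx 174.2 w 64.2 F [ 0.5 -0.1 -0. ] j6 -75.1
[[321.7 185.1]
 [321.8 165.2]
 [321.6 204.2]
 [321.7 178.2]]
go (485.8, 138.2, 105) total tool shift/75: [ 0.026 -0.006  2.147]
```

View pics/w5.png

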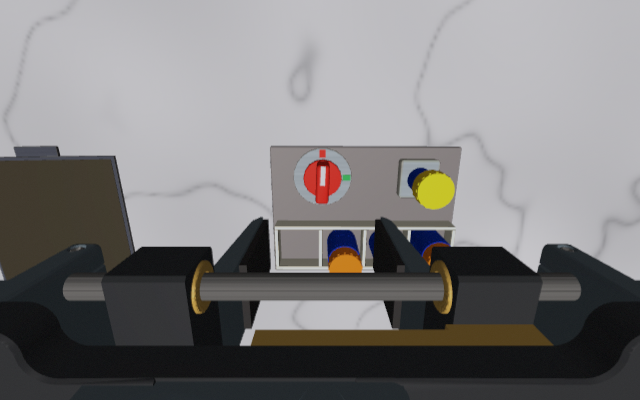

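The red bar runs upright at (322,165–203), matching the prediction, with the pointer towards the red mark. Descend and grip.

>>> {"api": "carry_out", "payload": {
  "series": "0.3 0.02 0 0.5 0 0 0; 0.3 0 0 0.6 0 0 0; 0.3 0 0 0.6 0 0 0; 0.3 0 0 0.43 0 0 0; 0.3 0 0 0 0 0 0"
}}

```text
time: 41.18
tool_pos: [484.9, 138.3, 104.3]
eef_rot: [[-0.995, 0.099, -0.003], [0.099, 0.995, -0.0], [0.003, -0.001, -1.0]]
contact_force: [0.1, -0.4, 0.7]
width: 63.8
grip_force: 0.0
```

>>> {"api": "carry_out", "payload": {
  "series": "1 0 0 0 0 0 0; 1 0 0 0 0 0 0; 1 0 0 0 0 0 0; 1 0 0 0 0 0 0; 1 0 0 0 0 0 0"
}}

```text
time: 41.8
tool_pos: [484.9, 138.4, 105.9]
eef_rot: [[-0.995, 0.098, 0.0], [0.098, 0.995, 0.0], [-0.0, 0.0, -1.0]]
contact_force: [0.3, 4.8, 0.5]
width: 16.8
grip_force: 2.8
```

>>> {"api": "carry_out", "payload": {
  "series": "1 0 0 0 0 0 0; 1 0 0 0 0 0 0"
}}

```text
time: 42.05
tool_pos: [484.8, 139.1, 105.9]
eef_rot: [[-0.995, 0.099, 0.0], [0.099, 0.995, 0.001], [-0.0, 0.001, -1.0]]
contact_force: [-2.0, 11.5, 5.9]
width: 13.7
grip_force: 30.0
```

>>> {"api": "carry_out", "payload": {
  "series": "1 0 0 0 0 0 0.05; 1 0 0 0 0 0 0.05; 1 0 0 0 0 0 0.05; 1 0 0 0 0 0 0.05; 1 0 0 0 0 0 0.05"
}}

```text
time: 42.68
tool_pos: [484.8, 139.2, 105.9]
eef_rot: [[-0.63, 0.777, 0.0], [0.777, 0.63, 0.001], [0.001, 0.001, -1.0]]
contact_force: [-0.6, 12.0, 4.5]
width: 13.9
grip_force: 30.0
```

>>> {"api": "carry_out", "payload": {
  "series": "1 0 0 0 0 0 0.05; 1 0 0 0 0 0 0.05; 1 0 0 0 0 0 0.05; 1 0 0 0 0 0 0.05; 1 0 0 0 0 0 0.025"
}}

```text
time: 43.3
tool_pos: [484.9, 139.1, 105.9]
eef_rot: [[0.024, 1.0, 0.0], [1.0, -0.024, 0.001], [0.001, 0.0, -1.0]]
contact_force: [-2.3, 10.7, 5.9]
width: 13.7
grip_force: 30.0
```

>>> {"api": "carry_out", "payload": {
  "series": "1 0 0 0 0 0 0; 1 0 0 0 0 0 0"
}}

```text
time: 43.55
tool_pos: [484.9, 139.2, 105.9]
eef_rot: [[0.021, 1.0, 0.0], [1.0, -0.021, 0.001], [0.001, 0.0, -1.0]]
contact_force: [-2.2, 11.0, 5.9]
width: 13.4
grip_force: 30.0
```

```bash
python3 - <<'E'
from h import *
st();print(np.round(robot.observe()['torque'],2))
E
```

```text
t 43.55 p [484.9 139.2 105.9] yawx 88.82 w 13.4 F [-2.2 11.   5.9] j6 10.3
[ 2.14  0.32 -0.02]
```

>>> {"api": "carry_out", "payload": {
  "series": "0.5 0 0 0 0 0 0; 0.5 0 0 0 0 0 0; 0.5 0 0 0 0 0 0; 0.5 0 0 0 0 0 0"
}}

```text
time: 44.05
tool_pos: [484.8, 138.3, 105.7]
eef_rot: [[0.02, 1.0, -0.0], [1.0, -0.02, -0.0], [-0.0, -0.0, -1.0]]
contact_force: [-1.0, -0.6, 0.0]
width: 45.3
grip_force: 0.0
```

>>> {"api": "carry_out", "payload": {
  "series": "0.5 0 0 -0.3 0 0 0; 0.5 0 0 -0.6 0 0 0; 0.5 0 0 -0.6 0 0 0; 0.5 0 0 -0.6 0 0 0; 0.5 -0.5 0 -0.3 0 0 0"
}}

```text
time: 44.68
tool_pos: [484.7, 101.7, 288.1]
eef_rot: [[0.018, 1.0, 0.003], [1.0, -0.018, 0.001], [0.001, 0.003, -1.0]]
contact_force: [0.7, -0.8, -0.3]
width: 45.7
grip_force: 0.0
```

>>> {"api": "carry_out", "payload": {
  "series": "0.5 -0.3 0 0 0 0 0; 0.5 0 0 0 0 0 0; 0.5 0 0 0 0 0 0"
}}

```text
time: 45.05
tool_pos: [483.5, 78.7, 285.5]
eef_rot: [[0.02, 1.0, -0.0], [1.0, -0.02, 0.0], [0.0, -0.0, -1.0]]
contact_force: [0.1, -0.3, -1.1]
width: 45.4
grip_force: 0.0
```

```bash
python3 - <<'E'
from h import *
st();c=grab('wrist');a=c['pixels'][20:260,160:500];s=grab('scene');b=s['pixels'][130:215,325:435]
cv2.imwrite('pics/end.png',np.hstack([cv2.resize(a,(450,318)),cv2.resize(b,(350,318),interpolation=3)]))
E
```

```text
t 45.05 p [483.5  78.7 285.5] yawx 88.84 w 45.4 F [ 0.1 -0.3 -1.1] j6 3.4
```

View pics/end.png

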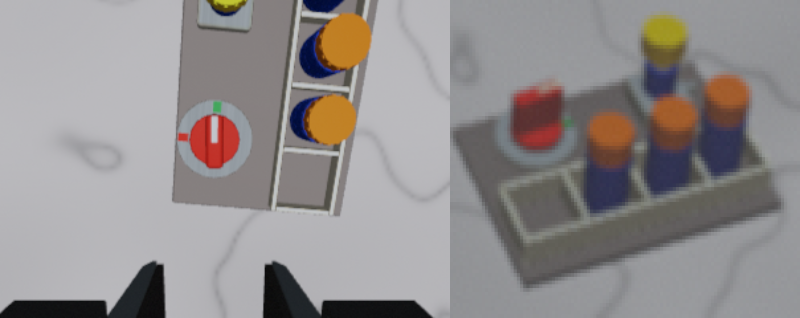

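The pointer (214,130) is at the green mark (217,106), the tubes are upright and shut, and the yellow cap is up. Handing in.

```bash
python3 -c "
from workcell import robot
print(robot.sign_off())"
```

```text
the job is handed in; nothing more can be done
None
```

The job is handed in at about 45 s: the three tubes present stand capped shut in cells 2–4 (the one in cell 4 shifted about 6 mm mid-run but stayed upright in its cell), the sample cap was pulled open, the lock was turned last to the green mark, and the robot never touched the glue stick or jar.

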